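Close a sampler's pump hatch onto its gasket

TASK

Close the pump hatch on the bench sampler so that its new stick-on gasket can bond. First swing the sampling arm, which stands in the way, off the hatch until its head stands over the vial rack, then turn the hatch's quarter-turn fastener until the slot along its wing lines up with the two index marks beside it, then press the hatch cover down flush onto its frame. The gasket springs back, so finish while still holding the cover pressed down, and leave the two little bottles and the timer standing where they are.

Things in the scene. Friction and masses are not known exactly. Their poses are not given: they have to be found in the camera images.
- sampler: White bench-top sampler, fixed, 250 mm (x) x 300 mm (y), deck 100 mm above the bench. Origin: centre of its underside; -x is the front with display and dial, +y its left. On the deck: steel hatch on the right half (-y), vial rack on the left half (x -100 to +50 mm, y +32 to +138 mm, caps up to z = 143 mm), arm post at the rear middle (x +85 mm, y 0).
- probe_arm (a joint): Swing angle of the sampling arm about its vertical post, rad. 0: arm points to the sampler's front (-x); negative: over the hatch, where it starts; positive: to the left, over the vial rack; stop at 0.9, still over the rack. The head is 165 mm from the post's axis. Stiff (about 1.5 N at the head), stays where left.
- probe_knob (a point): Upright round black knob on the arm's head, 25 mm diameter, to grip or push. The point is on its axis, 222 mm above the bench; the knob spans 199 to 232 mm above the bench, on a 36 x 34 mm grey head block (underside at 169 mm) with a thin probe hanging to 155 mm. Own -x points from the post out along the arm.
- probe_pivot (a point): Point on the vertical axis of the arm's post, 222 mm above the bench; post and hub are 42 mm in diameter, top at 207 mm.
- wing (a joint): Angle of the quarter-turn fastener, rad; positive is anticlockwise from above. 0: wing and slot line up with the index marks (parallel to the hinge line, sampler's y). Starts 0.85 to 1.5 anticlockwise of that, so turn it clockwise; no stop or click at 0 (goes on to -0.5); stays where left (friction 0.05 N m). Only within about 0.15 rad of 0 does its foot enter the frame's slot.
- wing_grip (a point): Point on the fastener's axis, 10 mm below the top of the wing and 16 mm above the cover. The metal wing is 11 mm thick (own x), 34 mm long (own y, along the slot in its top) and 22 mm high, on a 37 mm round boss on the hatch cover. A 26 x 7 mm foot under the cover lies parallel to it. The axis tilts with the cover, at most 0.08 rad.
- hatch (a joint): Opening angle of the hatch cover about its rear hinge, rad. 0: flush on its frame (hard stop). Starts at its upper stop 0.08 (front edge 12 mm high), propped by the springy gasket, and springs back there when let go. Flush takes about 5 to 6 N at the wing or 9 N at hatch_press. With the fastener out of line it stops about 5 mm high at the wing.
- hatch_press (a point): Point on the top of the flat steel cover, a free spot for pressing: on the cover's middle line, 72 mm in front of the hinge line and 48 mm behind the fastener's axis. The cover is 150 mm (sampler x, from the hinge forward) x 125 mm. With the cover flush this point is 114 mm above the bench; 5.8 mm higher at the start.
- hatch_hinge (a point): Middle of the hatch's hinge line, which runs along the sampler's y axis at the cover's rear edge; the cover extends from it to the sampler's -x. The fastener's axis is 120 mm in front of it.
- control_hi: Small capped reagent bottle, 29 mm diameter, 56 mm high, standing on the bench at the sampler's right side. Origin: centre of its underside. Bystander: do not disturb.
- control_lo: The other small capped reagent bottle, 29 mm diameter, 56 mm high, standing behind the first at the sampler's right side. Origin: centre of its underside. Bystander: do not disturb.
- timer: White lab timer, 42 x 70 x 64 mm, standing on the bench to the left. Origin: centre of its underside. Bystander: do not disturb.

How it is judged:
By the outcome, as a careful person would: the job done as asked, in the order asked, and still so for the second after the job is handed in, while the arm keeps its last pose, push and grip.
It also fails if it takes over 51 s, if anything falls off the work surface, if the arm or the gripper's body presses on something with over 40 N, if the wrist force passes 120 N, or if a joint passes its speed limit or range.

ROBOT

A 6-joint arm with a two-finger parallel gripper is mounted at the origin on a cart in front of the work surface, level with it; the furniture and walls round the work are solid. World frame = base frame: x ahead of the robot, y to its left, z up, the work surface at z = 0. Lengths are in m, angles in rad, forces in N, time in s.
With the tool pointing down it reaches from about 0.325 to 0.775 m from the base axis. Payload 9.3 kg.
Tool frame: the origin (TCP) lies at the very end of the fingers, on their centre line; the grasp point (between the pads) lies 19 mm behind it; z points along the fingers, y is the line along which they close (so a half turn about z gives the same grasp; the last joint's range is limited). The gripper opens to 85 mm and grips with 20 to 120 N. Pads are 22 mm wide; open, the fingers measure 114 mm over their backs; the gripper's body (76 mm by 85 mm) begins 54 mm behind the grasp point. The pads swing forward as they close: fully open they stand 13 mm farther back than shut.
Start: joints at [-1.286, 0.259, 0.021, 1.334, 0, 1.418], TCP at [0.233, -0.498, 0.231] pointing down, gripper open.
Joint ranges: [-3.04, 3.04], [-0.91, 1.82], [-1.04, 1.36], [-1.92, 1.95], [-1.52, 1.45], [-3.14, 3.14]. Speed limits (rad/s): [2.22, 2.22, 2.79, 3.14, 3.14, 3.14].

INTERFACE

Orientations are given as a unit quaternion [w, x, y, z].
In Python, from cell import observe, imaging, workorder gives the robot as it stands.
- The arm moves only by the shell command python3 -m jog 'ROWS' [FORCE]. ROWS is JSON, a list of rows, each a list of 5 numbers: the opening, from -1 (shut) to 1 (fully open), then the shift along the tool's x, y, z in cm, then the turn about the tool's z in degrees. In form: [[fingers, tx, ty, tz, yaw], ...]. A call has 1 to 20 rows; each row shifts and turns the commanded pose from where the row before left it, along the tool's axes as they then stand; what a row does not reach is not made up. A row lasts 1/8 s, in which the tool goes at most 62.5 mm and 10.7 degrees, less where a joint would pass 70% of its speed; a pose out of reach is approached as far as the arm can. A call with a gripper value outside its range is refused whole. The fingers move at their own pace and stop on an object; FORCE is the grip in N (left out, the last holds). Time passes only in rows, so rows that do not move let the fingers close. It gives the time, the measured TCP pose, the force, the opening and the grip force at its end, in the units of the state.
- observe(): the state, without advancing time (a new reading comes with each control period).
- imaging.get_image(name): name is "scene" or "top" or "wrist"; returns a dict with "frame" (420x560x3 uint8, red, green, blue), "K" (3x3 intrinsics, pixels), "extrinsics" (4x4, takes a point from camera to world coordinates). Camera axes: x right, y down, z forward; pixel columns grow to the right and rows downward; lengths in m; the calibration is good to about 2 mm. A picture is of the moment at which its call begins. There is no depth.
- workorder.job_done(): hands the job in; it is judged then, once.
The state is a dict: "time_s": time; "q": joint angles; "qvel": joint speeds; "effort": joint torques, N m; "tcp_pos": TCP position; "ee_rot": TCP orientation; "ft_force": force on the tool from outside, world axes, zero at the start; "moment": the same for the moment, N m; "width": finger opening in m; "grip_force": force on a finger pad.
Only numpy, scipy, OpenCV 4.12 (cv2) and the standard library are available. Lean on these libraries where they do the work, as an engineer would, in place of code of your own. Each camera call takes 0.05 s, during which the arm holds its last target. There are 200 camera calls.

## Working session

There is one attempt and no reset: what is moved stays moved. The work goes in short steps, Python scripts to look and compute and a shell command to move; the robot and the scene stay as the last step left them, time stands still between calls to the robot, and variables do not carry over. Pictures are saved under pics/ and viewed, at most 10 in all, crops included, and the job is handed in when it is done.

```bash
mkdir -p pics
cat > h.py <<'E'
import numpy as np, cv2
from cell import observe, imaging, workorder
def snap(name, fn):
    d=imaging.get_image(name); cv2.imwrite('pics/'+fn, d['frame'][:,:,::-1]); np.savez('pics/'+fn+'.npz',K=d['K'],T=d['extrinsics']); return d
def ray(fn,uv,z):
    d=np.load('pics/'+fn+'.npz'); K,T=d['K'],d['T']
    r=T[:3,:3]@np.linalg.solve(K,[uv[0],uv[1],1.]); o=T[:3,3]
    return o+r*(z-o[2])/r[2]
def proj(fn,p):
    d=np.load('pics/'+fn+'.npz'); K,T=d['K'],d['T']
    c=K@(T[:3,:3].T@(np.array(p)-T[:3,3])); return c[:2]/c[2]
E
python3 - <<'E'
from h import *
for n in ['top','scene']: 
    d=snap(n,n+'1.png'); print(n,d['K'].round(1).tolist(),d['extrinsics'].round(3).tolist())
s=observe(); print(s)
E
```

```text
top [[436.1, 0.0, 279.1], [0.0, 436.1, 203.9], [0.0, 0.0, 1.0]] [[0.009, -0.988, 0.157, 0.4], [-1.0, -0.008, 0.011, 0.109], [-0.01, -0.157, -0.987, 1.259], [0.0, 0.0, 0.0, 1.0]]
scene [[479.2, 0.0, 282.0], [0.0, 479.2, 217.9], [0.0, 0.0, 1.0]] [[0.998, 0.056, -0.042, 0.622], [0.069, -0.749, 0.659, -0.612], [0.005, -0.661, -0.751, 0.994], [0.0, 0.0, 0.0, 1.0]]
{'time_s': 0.1, 'q': array([-1.28563132e+00,  2.59152440e-01,  2.08529544e-02,  1.33372967e+00,
        7.79272606e-06,  1.41823999e+00]), 'qvel': array([-0.00077705, -0.00169325,  0.00212298, -0.00039227,  0.0009994 ,
        0.00035736]), 'effort': array([ 5.09289152e-03, -5.56696451e+01,  3.45070803e+01,  1.16698365e-02,
       -1.57602126e-04, -3.14154420e-05]), 'tcp_pos': array([ 0.23307952, -0.49789015,  0.23072367]), 'ee_rot': array([-6.15315978e-04,  9.76145266e-01,  2.17117573e-01, -3.69530672e-05]), 'ft_force': array([-0.00919672, -0.01676226,  0.28958657]), 'moment': array([-3.12483798e-06,  1.90165924e-02,  1.89993944e-02]), 'grip_force': 0.0, 'width': 0.08541458428946591}
```

View pics/top1.png

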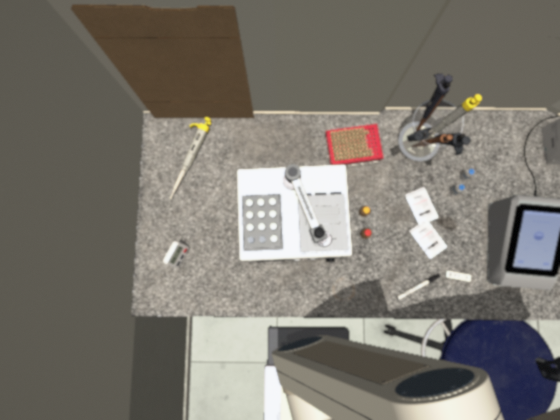

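View pics/scene1.png

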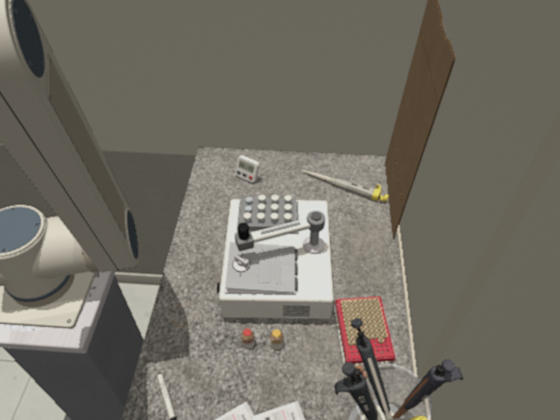

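The top view shows the sampler at about (238–351, 166–261), with the arm pivot at (292,174) and the knob at (319,233). The bottles are at (366,211) and (368,232), and the timer is at (176,253). The scene view shows the wing at about (241,264). I'll zoom in for accuracy.

Run:
```python
import cv2,numpy as np
a=cv2.imread('pics/top1.png')[155:275,225:385]; b=cv2.imread('pics/scene1.png')[190:320,205:345]
a=cv2.resize(a,None,fx=5,fy=5,interpolation=cv2.INTER_CUBIC); b=cv2.resize(b,None,fx=5,fy=4.6,interpolation=cv2.INTER_CUBIC)
cv2.imwrite('pics/topc.png',a); cv2.imwrite('pics/scenec.png',b)
```

```text
(no output)
```

View pics/topc.png

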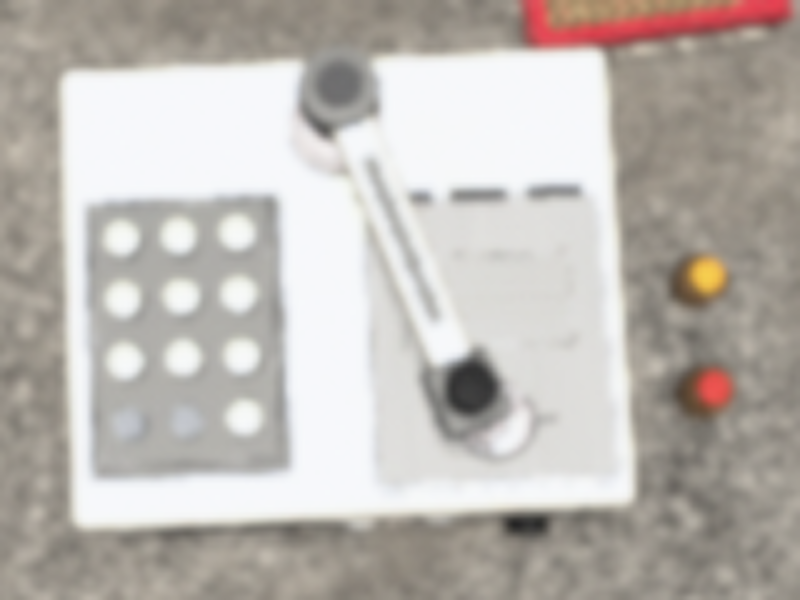

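The crop gives the deck corners: rear-left (64,72), rear-right (605,50), front-right (633,503) and front-left (77,525). The hub top is at (337,82), the knob top at (470,387), and the boss, partly hidden, is around (500,425).

```bash
cat >> h.py <<'E'
def c2f(x,y): return ((x+.5)/5-.5+225,(y+.5)/5-.5+155)
E
python3 - <<'E'
from h import *
f='top1.png'
C=[ray(f,c2f(*p),.1)[:2] for p in [(64,72),(605,50),(633,503),(77,525)]]
L=np.array([[.125,.15],[.125,-.15],[-.125,-.15],[-.125,.15]])
C=np.array(C); print(C.round(4))
# rigid fit
mc,ml=C.mean(0),L.mean(0); H=(L-ml).T@(C-mc); U,S,V=np.linalg.svd(H); R=V.T@U.T
t=mc-R@ml; yaw=np.arctan2(R[1,0],R[0,0]); print('sampler',t,yaw,(C-(L@R.T+t)).round(4))
hub=ray(f,c2f(337,82),.207)[:2]; kn=ray(f,c2f(470,387),.232)[:2]
print('hub',hub,R.T@(hub-t),'knob',kn,R.T@(kn-t),np.linalg.norm(kn-hub))
d=R.T@(kn-hub); print('swing',np.arctan2(-d[1],-d[0])) 
for n,p,z in [('hingeR',(580,190),.116),('coverFR',(615,478),.12),('coverFL',(380,488),.12)]:
    q=ray(f,c2f(*p),z)[:2]; print(n,q,R.T@(q-t))
piv=t+R@[.085,0]; print('piv from fit',piv)
for a in [.3,.5,.6,.7,.8,.9]: 
    # positive: to the left (+y)
    print(a,(t+R@(np.array([.085,0])+.165*np.array([-np.cos(a),np.sin(a)]))).round(3))
E
```

```text
[[ 0.6802  0.2369]
 [ 0.6945 -0.0581]
 [ 0.4491 -0.0692]
 [ 0.4349  0.2241]]
sampler [0.5646608  0.08341568] 0.04854301348713692 [[-0.0021 -0.0024]
 [-0.0023  0.0022]
 [ 0.002   0.0032]
 [ 0.0024 -0.0031]]
hub [0.650175   0.08986528] [0.08572642 0.00229251] knob [0.49719817 0.02691465] [-0.07012482 -0.05316092] 0.16542276902175185
swing 0.3418413802763819
hingeR [ 0.61377349 -0.04137489] [ 0.0429995  -0.12702671]
coverFR [ 0.46103557 -0.05704087] [-0.11031868 -0.13526279]
coverFL [0.45479604 0.06495619] [-0.11063108 -0.01310667]
piv from fit [0.64956068 0.08754022]
0.3 [0.49  0.129]
0.5 [0.501 0.16 ]
0.6 [0.509 0.174]
0.7 [0.518 0.188]
0.8 [0.529 0.2  ]
0.9 [0.541 0.212]
```

View pics/scenec.png

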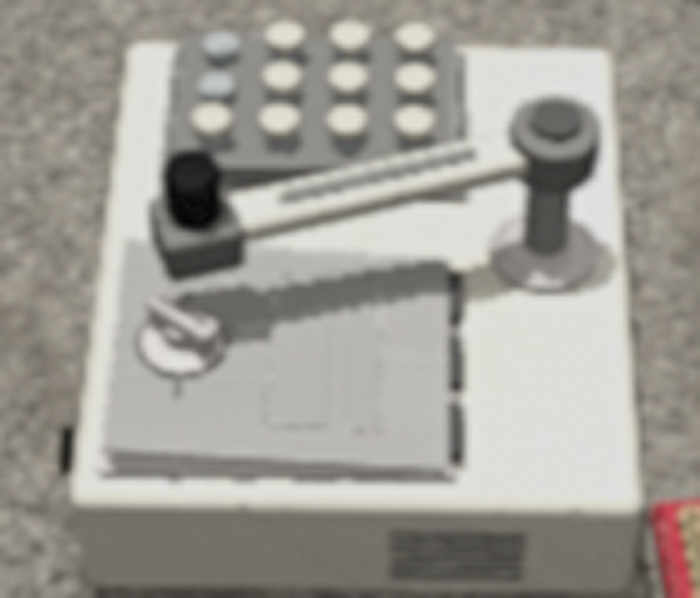

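The scene crop shows the wing from about (155,303) to (210,335) on the boss, well anticlockwise of the index mark at (178,390). The swing angle is about -0.34 rad. I'll rise and turn the tool to heading 180°, then go above the knob.

```bash
python3 -m jog '[[1,0,0,-0.4,-10.4],[1,0,0,-0.4,-10.4],[1,0,0,-0.4,-10.4],[1,0,0,-0.4,-10.4],[1,0,0,-0.4,-10.4],[1,0,0,-0.4,-10.4],[1,0,0,-0.4,-10.4],[1,0,0,-0.4,-10.4],[1,0,0,-0.4,-10.4],[1,0,0,-0.4,-10.4],[1,0,0,-0.4,-10.4],[1,0,0,-0.4,-10.4],[1,0,0,-0.4,-10.4],[1,0,0,-0.4,-10.4],[1,0,0,-0.4,-9.3]]' 25; python3 -m jog '[[1,-2.2,4.4,0,0],[1,-2.2,4.4,0,0],[1,-2.2,4.4,0,0],[1,-2.2,4.4,0,0],[1,-2.2,4.4,0,0],[1,-2.2,4.4,0,0],[1,-2.2,4.4,0,0],[1,-2.2,4.4,0,0],[1,-2.2,4.4,0,0],[1,-2.2,4.4,0,0],[1,-2.2,4.4,0,0],[1,-2.2,4.1,0,0],[1,0,0,0,0]]'
```

```text
time_s: 1.98
tcp_pos: [0.2331, -0.498, 0.291]
ee_rot: [-0.0, -0.003, 1.0, 0.0]
ft_force: [-0.4, 0.7, -0.0]
width: 0.0854
grip_force: 0.0
time_s: 3.6
tcp_pos: [0.498, 0.0292, 0.2905]
ee_rot: [-0.001, -0.002, 1.0, 0.0]
ft_force: [-0.6, -0.2, -0.8]
width: 0.0854
grip_force: 0.0
```

```bash
python3 -m jog '[[1,0,-0.1,2.5,0],[1,0,-0.1,2.5,0],[1,0,0,2.3,0],[1,0,0,1,0],[-0.45,0,0,0,0],[-0.45,0,0,0,0],[-0.45,0,0,0,0],[-0.45,0,0,0,0],[-0.45,0,0,0,0],[-0.45,0,0,0,0]]' 25
```

```text
time_s: 4.85
tcp_pos: [0.4976, 0.0248, 0.209]
ee_rot: [0.001, 0.0, 1.0, -0.0]
ft_force: [-0.8, -1.0, 6.1]
width: 0.0239
grip_force: 24.5
```

```bash
python3 -m jog '[[-0.45,0,0,-0.1,0],[-0.45,0.46,1.24,0,4.6],[-0.45,0.46,1.24,0,4.6],[-0.45,0.46,1.24,0,4.6],[-0.45,0.46,1.24,0,4.6],[-0.45,0,0,0,0]]'; python3 -c "
import numpy as np
from cell import observe
p=observe()['tcp_pos'][:2]-np.array([.6499,.0885]);print(np.hypot(*p),.0485-np.arctan2(-p[1],-p[0]))"
```

```text
time_s: 5.6
tcp_pos: [0.4852, 0.0768, 0.2091]
ee_rot: [0.0, 0.159, 0.987, 0.0]
ft_force: [1.7, 0.5, -2.6]
width: 0.0241
grip_force: 25.4
0.16512304079757323 -0.02258782699169462
```

```bash
python3 -m jog '[[-0.45,0.46,1.24,0,4.6],[-0.45,0.46,1.24,0,4.6],[-0.45,0.46,1.24,0,4.6],[-0.45,0.46,1.24,0,4.6],[-0.45,0.46,1.24,0,4.6],[-0.45,0.46,1.24,0,4.6],[-0.45,0.46,1.24,0,4.6],[-0.45,0.46,1.24,0,4.6],[-0.45,0,0,0,0]]'; python3 -c "
import numpy as np
from cell import observe
p=observe()['tcp_pos'][:2]-np.array([.6499,.0885]);print(np.hypot(*p),.0485-np.arctan2(-p[1],-p[0]))"
```

```text
time_s: 6.72
tcp_pos: [0.5103, 0.1775, 0.2091]
ee_rot: [-0.001, 0.462, 0.887, 0.0]
ft_force: [-2.5, 3.7, 1.9]
width: 0.0239
grip_force: 25.7
0.16553523732003708 0.6163701773789879
```

```bash
python3 -m jog '[[1,0,0,0,0],[1,0,0,0,0],[1,0,0,0,0],[1,0,0,-2,0],[1,0,0,-3,0],[1,0,0,-3,0],[1,-3.25,-2.86,0,0],[1,-3.25,-2.86,0,0],[1,-3.25,-2.86,0,0],[1,-3.25,-2.86,0,0],[1,0,0,0,0]]'
python3 - <<'E'
from h import *
a=snap('wrist','w2.png')['frame']; b=snap('scene','s2.png')['frame'][190:320,205:345]; c=snap('top','t2.png')['frame'][155:275,225:385]
z=lambda i:cv2.resize(i[:,:,::-1],(400,300),interpolation=cv2.INTER_CUBIC)
cv2.imwrite('pics/m2.png',np.vstack([np.hstack([z(a),z(b)]),np.hstack([z(c),z(c)*0])]))
E
```

```text
time_s: 8.1
tcp_pos: [0.4904, 0.0024, 0.2894]
ee_rot: [0.0, 0.465, 0.885, -0.0]
ft_force: [0.1, 0.5, -0.0]
width: 0.0854
grip_force: 0.0
```

View pics/m2.png

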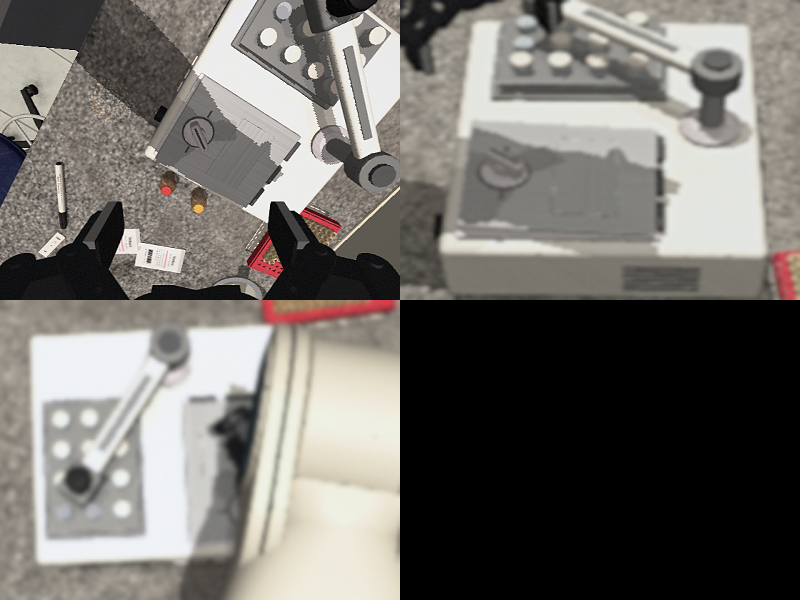

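The arm's head now stands over the rack. The wrist view shows the wing near (199,132) in the montage, about (279,185) at full size. I'll zoom in there.

Run:
```python
import cv2
a=cv2.imread('pics/w2.png')[100:300,200:440]
cv2.imwrite('pics/w2c.png',cv2.resize(a,(720,600),interpolation=cv2.INTER_CUBIC))
```

```text
(no output)
```

View pics/w2c.png

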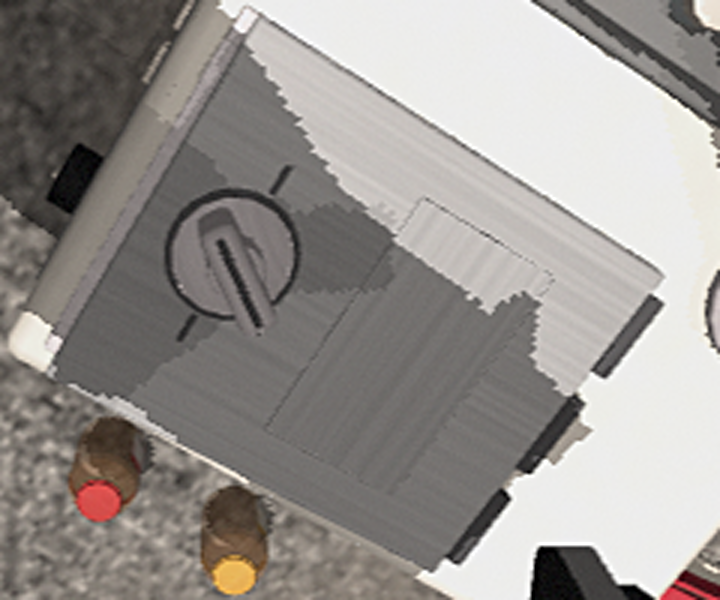

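The slot runs from (221,241) to (260,326). The index marks run from (290,167) to (272,192) and from (195,318) to (180,339), and the boss circle is centred at (232,252).

Run:
```python
from h import *
f='w2.png'; t=np.array([.56466,.08342]); y=.0485; R=np.array([[np.cos(y),-np.sin(y)],[np.sin(y),np.cos(y)]])
g=lambda x,yy,z: ray(f,((x+.5)/3-.5+200,(yy+.5)/3-.5+100),z)[:2]
w=lambda p:(p.round(4),(R.T@(p-t)).round(4))
A,B=g(221,241,.1496),g(260,326,.1496); print('slot',w(A),w(B),'mid',w((A+B)/2),np.linalg.norm(A-B))
d=A-B; hs=np.degrees(np.arctan2(d[1],d[0]))
M1,M2=g(281,179.5,.1235),g(187.5,328.5,.1235); print('marks',w(M1),w(M2),'mid',w((M1+M2)/2)); d=M1-M2; hm=np.degrees(np.arctan2(d[1],d[0]))
print('headings slot',hs,'marks',hm,'diff',hs-hm)
print('boss',w(g(232,252,.1245)))
for n,p,z in [('FL',(253,10),.126),('FR',(57,378),.126),('RR',(432,570),.114),('RL',(663,275),.114),('h1',(630,333),.114),('h2',(475,525),.114)]: print(n,w(g(*p,z)))
s=observe(); print(s['tcp_pos'],s['q'].round(3))
```

```text
slot (array([0.4821, 0.0136]), array([-0.0858, -0.0657])) (array([ 5.048e-01, -2.000e-04]), array([-0.0638, -0.0807])) mid (array([0.4935, 0.0067]), array([-0.0748, -0.0732])) 0.026576262954694677
marks (array([0.4898, 0.033 ]), array([-0.0772, -0.0467])) (array([ 0.493 , -0.0202]), array([-0.0766, -0.1   ])) mid (array([0.4914, 0.0064]), array([-0.0769, -0.0734]))
headings slot 148.60283088895727 marks 93.44210221683329 diff 55.16072867212398
boss (array([0.4903, 0.0074]), array([-0.078 , -0.0723]))
FL (array([0.4559, 0.067 ]), array([-0.1094, -0.0111]))
FR (array([ 0.4686, -0.0554]), array([-0.1026, -0.134 ]))
RR (array([ 0.6114, -0.0479]), array([ 0.0403, -0.1334]))
RL (array([0.6053, 0.0744]), array([ 0.0401, -0.0109]))
h1 (array([0.6096, 0.0544]), array([ 0.0435, -0.0311]))
h2 (array([ 0.6125, -0.0261]), array([ 0.0425, -0.1117]))
[0.49074008 0.00505738 0.2893822 ] [-0.161  0.145  0.021  1.446  0.     0.803]
```

```bash
python3 -m jog '[[1,0.1,0.2,0,-8],[1,0,0,0,-8],[1,0,0,0,-8],[1,0,0,3.5,0],[1,0,0,3.5,0],[1,0,0,3.5,0],[1,0,0,3.2,0],[1,0,0,2.0,0],[1,0,0,0,0]]' 30; python3 -m jog '[[-0.4,0,0,0,0],[-0.4,0,0,0,0],[-0.4,0,0,0,0],[-1,0,0,0,0],[-1,0,0,0,0],[-1,0,0,0,0]]'
```

```text
time_s: 9.38
tcp_pos: [0.491, 0.008, 0.1312]
ee_rot: [-0.001, 0.268, 0.963, -0.0]
ft_force: [0.4, -0.3, 0.4]
width: 0.0852
grip_force: 0.0
time_s: 10.12
tcp_pos: [0.4915, 0.0062, 0.1323]
ee_rot: [-0.0, 0.269, 0.963, -0.001]
ft_force: [-2.3, -4.9, 1.3]
width: 0.01
grip_force: 32.5
```

```bash
python3 -m jog '[[-1,0,-0.1,0,0],[-1,0,0,0,7.95],[-1,0,0,0,7.95],[-1,0,0,0,7.95],[-1,0,0,0,7.95],[-1,0,0,0,7.95],[-1,0,0,0,7.95],[-1,0,0,0,7.95],[-1,0,0,0,0],[-1,0,0,0,0]]'
python3 - <<'E'
from h import *
s=observe(); print(s['ee_rot'],s['moment'],np.degrees(2*np.arctan2(s['ee_rot'][2],s['ee_rot'][1])))
E
```

```text
time_s: 11.38
tcp_pos: [0.4925, 0.0069, 0.1322]
ee_rot: [0.0, 0.687, 0.726, 0.002]
ft_force: [6.7, 4.0, -4.3]
width: 0.0103
grip_force: 38.8
[5.13117790e-05 6.87244784e-01 7.26424197e-01 1.57787875e-03] [ 0.56370664 -0.82609228 -0.03793886] 93.17505806088664
```

```bash
python3 -m jog '[[1,0,0,0,0],[1,0,0,0,0],[1,0,0,0,0],[1,0,0,0,0],[1,0,0,-4,0],[1,0,0,-5,0],[1,0,0,-5,0],[1,0,0,0,0]]'
python3 - <<'E'
from h import *
a=snap('wrist','w3.png')['frame']; p=proj('w3.png',[.492,.007,.13]); print(p)
u,v=p.round().astype(int); u0,v0=u-60,max(v-50,0); print(u0,v0)
cv2.imwrite('pics/w3c.png',cv2.resize(a[v0:v0+100,u0:u0+120,::-1],(720,600),interpolation=cv2.INTER_CUBIC))
E
```

```text
time_s: 12.38
tcp_pos: [0.4926, 0.0058, 0.2759]
ee_rot: [0.003, 0.688, 0.726, 0.002]
ft_force: [0.4, -1.0, -0.5]
width: 0.0854
grip_force: 0.0
[272.84378349 192.70072356]
213 143
```

View pics/w3c.png

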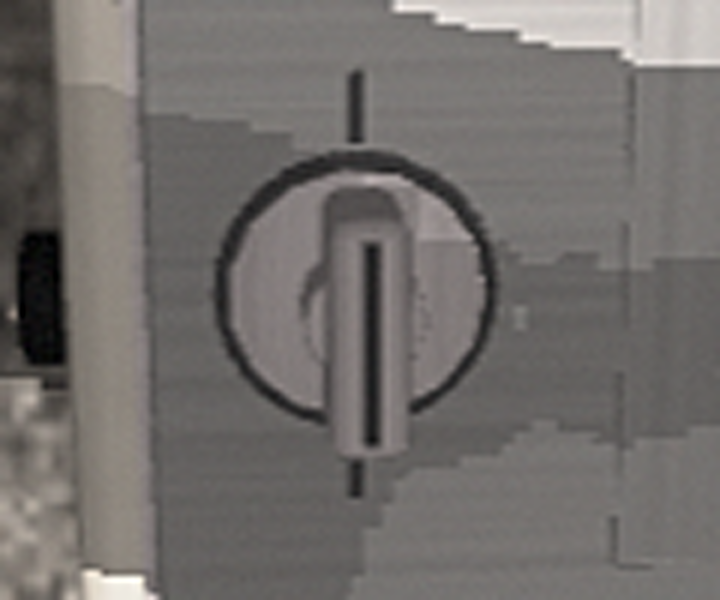

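The slot, from (371,245) to (373,445), is parallel to the index marks at (355,70–140) and (356,460–495), so the fastener is aligned. Next I'll press at hatch_press with the fingers shut.

```bash
python3 -m jog '[[-1,0.07,2.3,0,0],[-1,0,2.37,0,0],[-1,0,0,0,0],[-1,0,0,0,0],[-1,0,0,3,0],[-1,0,0,4,0],[-1,0,0,4,0],[-1,0,0,3,0],[-1,0,0,1,0],[-1,0,0,0,0]]' 30; python3 -m jog '[[-1,0,0,0.2,0],[-1,0,0,0.2,0],[-1,0,0,0.2,0],[-1,0,0,0.2,0],[-1,0,0,0,0],[-1,0,0,0,0]]'
```

```text
time_s: 13.68
tcp_pos: [0.5375, 0.0092, 0.1225]
ee_rot: [-0.0, 0.688, 0.726, -0.0]
ft_force: [-1.2, -1.1, 0.0]
width: -0.0002
grip_force: 0.0
time_s: 14.42
tcp_pos: [0.5378, 0.0091, 0.1148]
ee_rot: [0.0, 0.688, 0.726, 0.0]
ft_force: [-2.5, -0.2, 7.2]
width: 0.0004
grip_force: 3.4
```

```bash
python3 -m jog '[[-1,0,0,0.15,0],[-1,0,0,0,0],[-1,0,0,0,0]]'; python3 -m jog '[[-1,0,0,0.15,0],[-1,0,0,0,0],[-1,0,0,0,0]]'
```

```text
time_s: 14.8
tcp_pos: [0.5377, 0.0091, 0.1134]
ee_rot: [0.0, 0.688, 0.726, -0.0]
ft_force: [-3.7, 0.1, 9.2]
width: 0.0
grip_force: 4.2
time_s: 15.18
tcp_pos: [0.5377, 0.0091, 0.1129]
ee_rot: [0.001, 0.688, 0.726, 0.0]
ft_force: [-7.0, -0.7, 17.9]
width: 0.0001
grip_force: 8.7
```

The force jumped at z ≈ 0.113, which is the hard stop, so the cover is flush. I'll settle and take a quick look.

```bash
python3 -m jog '[[-1,0,0,0.03,0],[-1,0,0,0,0],[-1,0,0,0,0],[-1,0,0,0,0],[-1,0,0,0,0]]'
python3 - <<'E'
from h import *
a=snap('wrist','w4.png')['frame']; b=snap('scene','s4.png')['frame'][140:350,180:390]
cv2.imwrite('pics/m4.png',np.hstack([cv2.resize(a[:,:,::-1],(400,300)),cv2.resize(b[:,:,::-1],(400,400),interpolation=cv2.INTER_CUBIC)[:300]]))
cv2.imwrite('pics/m4.png',np.hstack([cv2.resize(a[:,:,::-1],(400,400)),cv2.resize(b[:,:,::-1],(400,400),interpolation=cv2.INTER_CUBIC)]))
E
```

```text
time_s: 15.8
tcp_pos: [0.5377, 0.0091, 0.1128]
ee_rot: [0.001, 0.688, 0.726, 0.0]
ft_force: [-6.6, 0.5, 20.2]
width: -0.0003
grip_force: 9.9
```

View pics/m4.png

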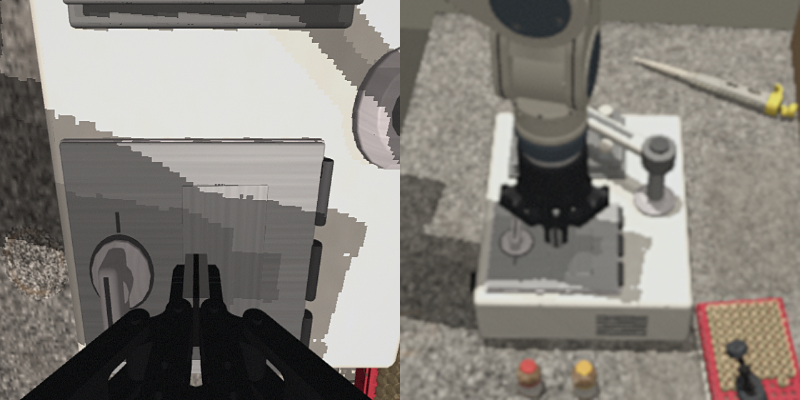

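The cover lies flush under the fingers at montage (195,290), the wing at (110,290) is still in line with its marks, and the bottles are undisturbed. I'm handing the job in while holding the press.

```bash
python3 -c "
from cell import workorder
print(workorder.job_done())"
```

```text
the job is handed in; nothing more can be done
None
```

I swung the arm's head over the vial rack, turned the fastener into line with its index marks, and handed the job in at about 16 s with the hatch cover held flush at about 20 N. Both bottles looked undisturbed; the timer was out of the last pictures, but nothing went near it.

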